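# Clear the paring slab

## Robot

A 6-joint arm with a two-finger parallel gripper is mounted at the origin on a cart in front of the work surface, level with it; the furniture and walls round the work are solid. World frame = base frame: x ahead of the robot, y to its left, z up, the work surface at z = 0. Lengths are in m, angles in rad, forces in N, time in s.
With the tool pointing down it reaches from about 0.3 to 0.875 m from the base axis. Payload 6.4 kg.
Tool frame: the origin (TCP) lies midway between the tips of the shut fingers; the grasp point (between the pads) lies 19 mm behind it; z points along the fingers, y is the line along which they close (so a half turn about z gives the same grasp; the last joint's range is limited). The gripper opens to 85 mm and grips with 20 to 120 N. Pads are 22 mm wide; open, the fingers measure 114 mm over their backs; the gripper's body (76 mm by 85 mm) begins 54 mm behind the grasp point. The pads swing forward as they close: fully open they stand 13 mm farther back than shut.
Start: joints at [0.97, 0.181, 1.607, -0, 1.354, -0.206], TCP at [0.221, 0.531, 0.231] pointing down, gripper open.
Joint ranges: [-2.99, 2.99], [-0.89, 2.07], [0.3, 2.58], [-1.14, 4.28], [0, 2.63], [-3.12, 3.12]. Speed limits (rad/s): [2.57, 2.57, 3.01, 3.14, 3.14, 3.14].

## Interface

Orientations are given as a unit quaternion [w, x, y, z].
In Python, from bench import ctrl gives the robot as it stands. The module is installed in compiled form; this text tells all that it offers.
- The arm moves only by the tool move_arm, never from a script. Its argument "plan" is one flat list of numbers, 6 for each row, row after row: the shift along the world's x, y, z in units of 50 mm (1.0 is 50 mm), then the turn, a rotation vector about the world's x, y, z in rad. A call has 1 to 10 rows; each row is the pose to reach, as a shift and turn from the pose commanded when the call began; what a row does not reach only later rows make up. A row lasts 1/8 s, in which the tool goes at most 62.5 mm and 10.7 degrees, less where a joint would pass 70% of its speed; a pose out of reach is approached as far as the arm can. A call with a gripper value outside its range is refused whole. "grip" is the finger opening in mm, from 0 to 85.4, set as the call begins (left out, the last holds). The fingers move at their own pace and stop on an object; the grip force is fixed at half the most. Time passes only in rows, so rows that repeat a pose let the fingers close. It gives the time, the measured TCP pose, the force, the opening and the grip force at its end, in the units of the state.
- ctrl.get_obs(): the state, without advancing time (a new reading comes with each control period).
- ctrl.camera(name): name is "side" or "top" or "wrist"; returns a dict with "pixels" (384x512x3 uint8, red, green, blue), "fx", "fy", "cx", "cy" (pixels), "dist_coeffs" ([k1, k2, p1, p2, k3] as OpenCV has them; the pictures are not rectified), "origin" and "attitude" of the camera in the world. Camera axes: x right, y down, z forward; pixel columns grow to the right and rows downward; lengths in m; the calibration is good to about 2 mm. A picture is of the moment at which its call begins. There is no depth.
- ctrl.hand_in(): hands the job in; it is judged then, once.
The state is a dict: "time_s": time; "q": joint angles; "dq": joint speeds; "joint_efforts": joint torques, N m; "eef_pos": TCP position; "eef_rot": TCP orientation; "wrist_force": force on the tool from outside, world axes, zero at the start; "torque": the same for the moment, N m; "opening": opening from 0.0 (shut) to 1.0 (fully open); "grasp_force": force on a finger pad.
Only numpy, scipy, OpenCV 4.12 (cv2) and the standard library are available. Lean on these libraries where they do the work, as an engineer would, in place of code of your own. Each camera call takes 0.05 s, during which the arm holds its last target. There are 200 camera calls.

## Task

Two offcut chips of stiff leather lie on the stone slab. Pick up the wooden scraper block by its grip rib and, with the block rather than the fingers, sweep both chips off the slab into the metal tray along its right-hand end. Then set the scraper down flat on the bench, sole down, clear of slab and tray.

Things in the scene. Friction and masses are not known exactly. Their poses are not given: they have to be found in the camera images.
- slab: Fixed stone slab, 160 (x) by 240 (y) mm, top 32 mm above the bench. Origin: centre of its underside, at bench level; z up; yaw within 20 degrees. A fixed dark steel tray adjoins its -y end (robot's right): y -120 to -192, x -80 to 80 mm, floor 3 mm, walls 26 to 28 mm above the bench. The chips lie on the slab within x -45..45, y -45..30 mm; beyond y 45 mm it is empty.
- scraper: Loose wooden block, 0.13 to 0.25 kg, sole down on the bench left of the slab, yaw within 35 degrees. Base 130 (x) by 40 (y) by 22 mm tall, black sole; on it a grip rib 84 mm long (x), 24 mm thick (y), 22 to 64 mm above the sole, with two brass pins. Origin: centre of the underside; z up. Grip across the rib (along y). Not the smaller yellow wax cake (35x52x19 mm) near it.
- chip0: Loose brown leather offcut chip, stiff, about 24 x 18 mm and 7 mm thick, about 12 g, lying flat on the slab. Origin: centre of its underside.
- chip1: A second loose chip like the first, about 24 x 18 x 7 mm, 12 g, lying flat on the slab. Origin: centre of its underside.

How it is judged:
By the outcome, as a careful person would: the job done as asked, in the order asked, and still so for the second after the job is handed in, with the robot touching nothing.
It also fails if it takes over 58 s, if anything falls off the work surface, if the arm or the gripper's body presses on something with over 40 N, if the wrist force passes 120 N, or if a joint passes its speed limit or range.

## Working session

There is one attempt and no reset: what is moved stays moved. The work goes in short steps, Python scripts to look and compute and a tool call to move; the robot and the scene stay as the last step left them, time stands still between calls to the robot, and variables do not carry over. Pictures are saved under pics/ and viewed, at most 10 in all, crops included, and the job is handed in when it is done.

Besides the shell and the picture viewer there is one more tool, called after "Call:" as a command line: name --argument value ..., lists and objects as JSON in quotes. move_arm: Moves the arm, as the interface text tells. Its arguments: {"type":"object","properties":{"plan":{"type":"array"},"grip":{"type":"number"}},"required":["plan"]}

```bash
mkdir -p pics; cat > h.py <<'E'
import numpy as np, cv2
from bench import ctrl
from scipy.spatial.transform import Rotation as R
def snap(n):
    c=ctrl.camera(n); c['K']=np.array([[c['fx'],0,c['cx']],[0,c['fy'],c['cy']],[0,0,1]])
    a=np.array(c['attitude'],float); c['R']=a if a.shape==(3,3) else R.from_quat(a[[1,2,3,0]]).as_matrix()
    c['o']=np.array(c['origin']); c['d']=np.array(c['dist_coeffs'],float); return c
def ray(c,uv):
    p=cv2.undistortPoints(np.array(uv,float).reshape(-1,1,2),c['K'],c['d']).reshape(-1,2)
    return np.c_[p,np.ones(len(p))]@c['R'].T
def plane(c,uv,z):
    r=ray(c,uv); return c['o']+r*((z-c['o'][2])/r[:,2])[:,None]
def tri(c1,u1,c2,u2):
    a=ray(c1,u1)[0];b=ray(c2,u2)[0]
    t=np.linalg.lstsq(np.c_[a,-b],c2['o']-c1['o'],rcond=None)[0]
    p=c1['o']+a*t[0];q=c2['o']+b*t[1]; return (p+q)/2,np.linalg.norm(p-q)
def proj(c,P):
    rv=cv2.Rodrigues(c['R'].T)[0]; return cv2.projectPoints(np.array(P,float).reshape(-1,1,3),rv,-c['R'].T@c['o'],c['K'],c['d'])[0].reshape(-1,2)
def save(c,f): cv2.imwrite('pics/'+f,c['pixels'][:,:,::-1])
E
python3 - <<'E'
from h import *
import pickle
for n in ['top','side','wrist']:
    c=snap(n); save(c,n+'0.png'); pickle.dump(c,open(n+'0.pkl','wb')); print(n,c['o'],c['attitude'],c['fx'],c['d'])
o=ctrl.get_obs(); print(o)
E
```

```text
top [0.3996082  0.15335894 0.88019804] [ 0.05071122 -0.70135208  0.70921956 -0.05041081] 375.60020776645604 [-0.04145919  0.          0.          0.          0.        ]
side [ 0.5286213  -0.47768804  0.62474551] [-0.39433139  0.91859267  0.0221891  -0.01406814] 374.64786824058075 [-0.12073998  0.          0.          0.          0.        ]
wrist [0.15212412 0.55864379 0.37322601] [0.12261147 0.82297018 0.54868891 0.08140631] 316.33895797991926 [0.0020513 0.        0.        0.        0.       ]
{'time_s': 0.15, 'q': array([ 9.69698697e-01,  1.81400948e-01,  1.60776434e+00,  1.21936725e-05,
        1.35382309e+00, -2.06307483e-01]), 'dq': array([-0.00059434, -0.00346057, -0.00263993,  0.0003098 , -0.00028579,
        0.00062906]), 'joint_efforts': array([ 3.77495271e-04, -4.45259678e+01, -3.51691675e+01, -1.24397061e-04,
        5.88790368e-03, -3.50632683e-05]), 'eef_pos': array([0.22089195, 0.53041784, 0.23058068]), 'eef_rot': array([-2.79613664e-04,  1.96116902e-01,  9.80580274e-01, -6.39426568e-04]), 'wrist_force': array([-0.08003718, -0.42038235,  0.25558756]), 'torque': array([-0.02320503,  0.01983906,  0.0168222 ]), 'grasp_force': 0.0, 'opening': 1.0000097197547309}
```

View pics/top0.png

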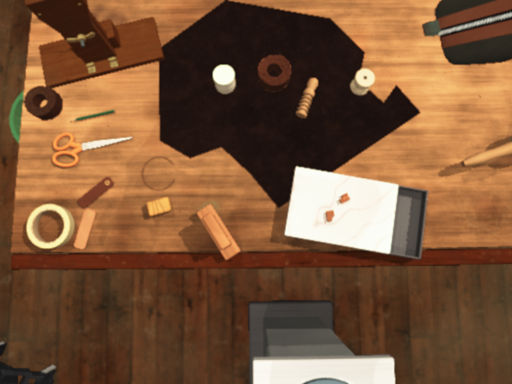

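View pics/side0.png

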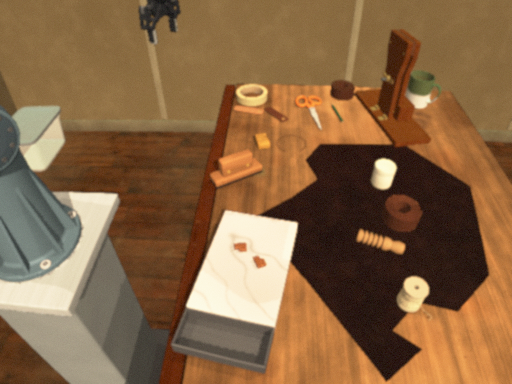

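View pics/wrist0.png

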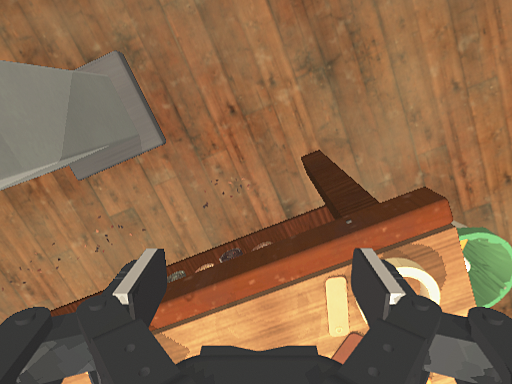

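The top view shows the scraper at about (218,232), the wax cake at (158,207), the chips at (344,198) and (329,216), the slab spanning (286..397,168..253) and the tray at its right. In the side view the scraper is at (237,168), with the slab corner at (297,222). In the wrist view I can see the bench edge and no target.

```bash
python3 - <<'E'
from h import *
import pickle
t=pickle.load(open('top0.pkl','rb'));s=pickle.load(open('side0.pkl','rb'))
def mask(c,f,box):
    h=cv2.cvtColor(c['pixels'],cv2.COLOR_RGB2HSV).astype(int); m=f(h).astype(np.uint8)
    b=np.zeros_like(m); x0,y0,x1,y1=box; b[y0:y1,x0:x1]=1; return m*b
def biggest(m,n=1):
    cs,_=cv2.findContours(m,cv2.RETR_EXTERNAL,cv2.CHAIN_APPROX_NONE); return sorted(cs,key=cv2.contourArea)[::-1][:n]
white=lambda h:(h[...,2]>165)&(h[...,1]<70)
for c,box in((t,(275,155,410,265)),(s,(175,200,305,345))):
    m=cv2.morphologyEx(mask(c,white,box),cv2.MORPH_CLOSE,np.ones((15,15)))
    k=biggest(m)[0].reshape(-1,2); P=plane(c,k,.032)[:,:2]
    r=cv2.minAreaRect((P*1000).astype(np.float32)); print('slab',r)
    q=cv2.approxPolyDP(cv2.convexHull(k),6,True).reshape(-1,2);print(q.tolist(),plane(c,q,.032)[:,:2].round(4).tolist())
chip=lambda h:(h[...,1]>110)&(h[...,2]<215)
C=[]
for c,box in((t,(300,180,380,240)),(s,(222,232,275,278))):
    L=[]
    for k in biggest(mask(c,chip,box),2):
        mo=cv2.moments(k); uv=[mo['m10']/mo['m00'],mo['m01']/mo['m00']]
        k=k.reshape(-1,2);P=plane(c,k,.037)[:,:2]
        L.append(uv);print('chip',uv,cv2.contourArea(k),plane(c,[uv],.037)[0],cv2.minAreaRect((P*1000).astype(np.float32)))
    C.append(sorted(L,key=lambda u:plane(c,[u],.037)[0][0]))
for a,b in zip(*C): print(tri(t,a,s,b))
a=cv2.resize(t['pixels'][190:275,180:265],(480,480),interpolation=2)
# side crop 
b=cv2.resize(s['pixels'][135:200,195:275],(320,260),interpolation=2)
im=np.zeros((480,800,3),np.uint8);im[:,:480]=a;im[:260,480:]=b
cv2.imwrite('pics/crop.png',im[:,:,::-1])
E
```

```text
slab ((483.0533142089844, -49.25715637207031), (241.5499267578125, 161.4610595703125), 79.08845520019531)
[[295, 168], [397, 184], [390, 251], [286, 235]] [[0.5794, 0.0549], [0.5395, -0.1795], [0.3872, -0.1538], [0.4261, 0.0793]]
slab ((483.64703369140625, -52.222869873046875), (242.93740844726562, 160.8169403076172), 79.08346557617188)
[[226, 211], [297, 225], [274, 326], [186, 305]] [[0.4302, 0.079], [0.5835, 0.0452], [0.5394, -0.1834], [0.3838, -0.1519]]
chip [329.11842105263156, 215.25877192982455] 38.0 [ 0.46895445 -0.01850997  0.037     ] ((468.42877197265625, -18.408140182495117), (13.755128860473633, 20.316770553588867), 89.29202270507812)
chip [342.8952380952381, 199.06666666666666] 17.5 [ 0.50535065 -0.05131336  0.037     ] ((507.86834716796875, -52.442344665527344), (14.69125747680664, 19.685436248779297), 20.92021942138672)
chip [258.59166666666664, 261.2722222222222] 60.0 [ 0.50747604 -0.05451177  0.037     ] ((508.0411071777344, -53.41310119628906), (15.896860122680664, 25.318666458129883), 25.259395599365234)
chip [239.80235988200587, 246.06489675516224] 56.5 [ 0.46865434 -0.01957077  0.037     ] ((468.0691223144531, -20.615352630615234), (21.954301834106445, 17.459482192993164), 2.7099568843841553)
(array([ 0.46879372, -0.01875283,  0.03601905]), np.float64(0.0004899158663173492))
(array([ 0.50658054, -0.0520796 ,  0.03337826]), np.float64(0.0015619262893999356))
```

View pics/crop.png

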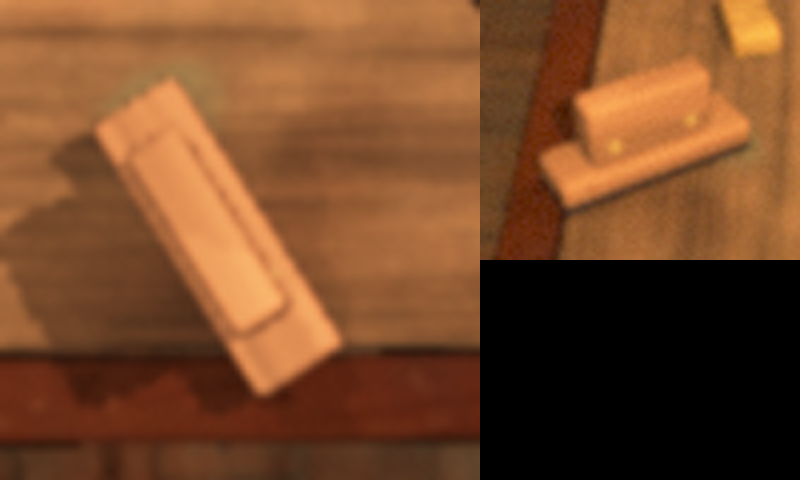

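In the crop the rib's top face has corners at about (130,155), (175,131), (287,303) and (238,333) in the top view. In the side view they are at (574,95), (693,58), (711,73) and (586,120). The scraper's near end overhangs the red front edging. Triangulating next.

```bash
python3 - <<'E'
from h import *
import pickle
t=pickle.load(open('top0.pkl','rb'));s=pickle.load(open('side0.pkl','rb'))
T=lambda a:(np.array(a)+.5)/(480/85)+[180,190]-.5
S=lambda a:(np.array(a)-[480,0]+.5)/4+[195,135]-.5
rt=[(130,155),(175,131),(287,303),(238,333)];rs=[(574,95+2),(586,118)]
rs=[(693,58),(711,73),(586,120),(574,95)]
for a,b in zip(rt,rs): print(*tri(t,T(a),s,S(b)))
for z,q,n in((.064,rt,'rib'),(.022,[(95,130),(172,78),(342,345),(262,395)],'base')):
    P=plane(t,T(q),z);print(n,P.round(4).tolist(),P.mean(0),[np.linalg.norm(P[i]-P[i-1]).round(4) for i in range(4)])
P=plane(s,S(rs),.064);print('rib side',P.round(4).tolist(),P.mean(0),[np.linalg.norm(P[i]-P[i-1]).round(4) for i in range(4)])
print(plane(t,[(218,258),(100,255),(300,252)],0), plane(t,[(158,207)],.019))
E
```

```text
[0.466239   0.26304624 0.06186781] 0.0001694879019511535
[0.47682477 0.24574256 0.06354542] 0.0034273323812133993
[0.40781135 0.20236596 0.06038402] 0.001955842018828315
[0.39757087 0.22106942 0.06391954] 4.023277893980795e-06
rib [[0.466, 0.2627, 0.064], [0.4751, 0.2454, 0.064], [0.4087, 0.2023, 0.064], [0.3976, 0.2211, 0.064]] [0.43684073 0.23288975 0.064     ] [np.float64(0.0801), np.float64(0.0196), np.float64(0.0791), np.float64(0.0218)]
base [[0.4797, 0.2827, 0.022], [0.5006, 0.2515, 0.022], [0.3923, 0.1829, 0.022], [0.3728, 0.215, 0.022]] [0.43636453 0.23300516 0.022     ] [np.float64(0.1265), np.float64(0.0376), np.float64(0.1282), np.float64(0.0375)]
rib side [[0.4666, 0.2603, 0.064], [0.4785, 0.2457, 0.064], [0.4076, 0.1978, 0.064], [0.3976, 0.221, 0.064]] [0.43757968 0.2311707  0.064     ] [np.float64(0.0794), np.float64(0.0189), np.float64(0.0855), np.float64(0.0253)]
[[0.37583496 0.2350269  0.        ]
 [0.38480368 0.51080676 0.        ]
 [0.38744063 0.04490674 0.        ]] [[0.49392266 0.37228469 0.019     ]]
```

Two-view rib height is 62 mm against 64 mm in the text, and the sizes agree. The scraper is centred at (0.437, 0.2325) with yaw 32.3°. The slab is centred at (0.4835, -0.051) with yaw about -10.6°. Moving to hover above the rib.

Call:
move_arm --plan '[0.54, -0.75, -0.1, 0, 0, 0.12, 1.08, -1.5, -0.3, 0, 0, 0.24, 1.62, -2.24, -0.6, 0, 0, 0.36, 2.16, -2.99, -0.9, 0, 0, 0.48, 2.7, -3.73, -1.2, 0, 0, 0.6, 3.24, -4.48, -1.5, 0, 0, 0.72, 3.78, -5.22, -1.8, 0, 0, 0.84, 4.32, -5.97, -2.0, 0, 0, 0.958, 4.32, -5.97, -2.0, 0, 0, 0.958, 4.32, -5.97, -2.0, 0, 0, 0.958]' --grip 65

```text
time_s: 1.4
eef_pos: [0.4368, 0.2324, 0.1312]
eef_rot: [-0.0, -0.277, 0.961, 0.0]
wrist_force: [0.4, 0.5, 0.2]
opening: 0.758
grasp_force: 0.0
```

```bash
python3 - <<'E'
from h import *
import pickle
o=ctrl.get_obs(); print(o['eef_pos'],o['eef_rot'],o['opening'],o['wrist_force'],o['q'])
y=R.from_quat(o['eef_rot'][[1,2,3,0]]).as_matrix()[:,1];print(np.degrees(np.arctan2(y[1],y[0])))
c=snap('wrist');save(c,'w1.png');pickle.dump(c,open('w1.pkl','wb'));
a=np.radians(32.3);X=np.array([np.cos(a),np.sin(a)]);Y=np.array([-X[1],X[0]])
print(proj(c,[np.r_[[.437,.2325]+i*X*.042+j*Y*.012,.064] for i,j in((1,1),(1,-1),(-1,-1),(-1,1))]))
E
```

```text
[0.43681001 0.23241807 0.13117463] [-3.17897693e-04 -2.77009181e-01  9.60867201e-01  1.88974071e-04] 0.757569781193657 [0.36627451 0.47931825 0.18470169] [ 2.48357004e-01  1.21081396e-01  1.89395139e+00  3.95478951e-04
  1.12720758e+00 -1.88396937e+00]
122.16356255975874
[[274.96522385 261.1199448 ]
 [242.64177921 261.20550209]
 [240.48187052 148.33070182]
 [276.5673392  148.23839511]]
```

View pics/w1.png

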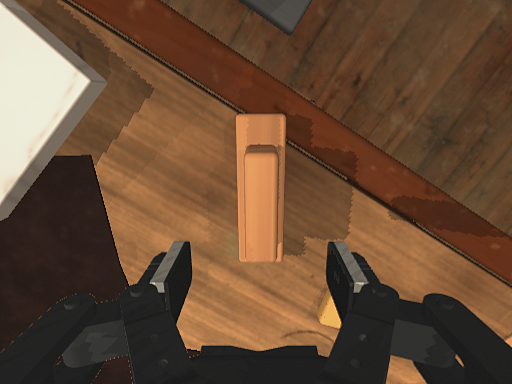

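The wrist view shows the rib centred between the fingers (columns 244 to 279, rows 150 to 261), matching the prediction within 2 px and square to the fingers. Descending, then gripping.

Call:
move_arm --plan '[0, 0, -0.5, 0, 0, 0, 0, 0, -1.0, 0, 0, 0, 0, 0, -1.5, 0, 0, 0, 0, 0, -1.8, 0, 0, 0, 0, 0, -2.08, 0, 0, 0, 0, 0, -2.08, 0, 0, 0]'

```text
time_s: 2.2
eef_pos: [0.4364, 0.2324, 0.0266]
eef_rot: [-0.001, -0.278, 0.961, 0.0]
wrist_force: [-0.9, 0.3, 0.4]
opening: 0.759
grasp_force: 0.0
```

Call:
move_arm --plan '[0, 0, 0, 0, 0, 0, 0, 0, 0, 0, 0, 0, 0, 0, 0, 0, 0, 0, 0, 0, 0, 0, 0, 0, 0, 0, 0, 0, 0, 0, 0, 0, 0, 0, 0, 0, 0, 0, 0, 0, 0, 0, 0, 0, 0, 0, 0, 0]' --grip 0

```text
time_s: 3.2
eef_pos: [0.438, 0.2325, 0.0282]
eef_rot: [0.001, -0.278, 0.961, -0.0]
wrist_force: [-0.4, -0.8, 4.9]
opening: 0.273
grasp_force: 59.8
```

Rib gripped (23.3 mm opening, 60 N). Lifting and carrying it over the empty end of the slab.

Call:
move_arm --plan '[0, 0, 0.5, 0, 0, 0, 0, 0, 1.0, 0, 0, 0, 0, 0, 1.6, 0, 0, 0, 0.21, -0.67, 1.6, 0, 0, -0.125, 0.42, -1.33, 1.6, 0, 0, -0.25, 0.63, -2.0, 1.6, 0, 0, -0.375, 0.84, -2.67, 1.6, 0, 0, -0.5, 1.06, -3.33, 1.6, 0, 0, -0.625, 1.27, -4.0, 1.6, 0, 0, -0.749, 1.27, -4.0, 1.6, 0, 0, -0.749]'

```text
time_s: 4.45
eef_pos: [0.501, 0.0302, 0.1071]
eef_rot: [-0.0, 0.095, 0.996, -0.0]
wrist_force: [0.7, 0.6, -1.7]
opening: 0.273
grasp_force: 59.4
```

```bash
python3 - <<'E'
from h import *
o=ctrl.get_obs(); print(o['eef_pos'],o['eef_rot'],o['opening'],o['wrist_force'],o['q'])
a=snap('top');b=snap('side')
im=np.hstack([cv2.resize(a['pixels'][150:270,260:440],(450,300),interpolation=2),cv2.resize(b['pixels'][150:370,160:340],(340,416),interpolation=2)[:300]])
cv2.imwrite('pics/c2.png',im[:,:,::-1])
E
```

```text
[0.50102877 0.0302387  0.10706478] [-5.21525232e-05  9.46504627e-02  9.95510545e-01 -2.03916654e-04] 0.2728777394741466 [ 0.6513175   0.57008264 -1.69991575] [-1.76347514e-01  1.72984930e-01  1.89148766e+00 -4.71224936e-04
  1.07719084e+00 -1.55733583e+00]
```

View pics/c2.png

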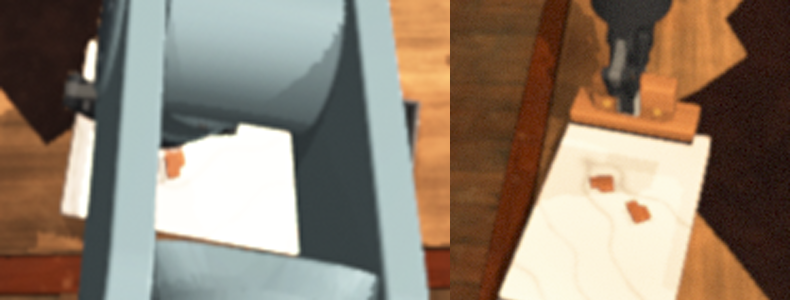

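The side crop shows the block level and square to the slab's far end, with both chips ahead of it at about (600,183) and (637,211). The arm hides most of the slab in the top view. Lowering to about 2 mm over the slab.

Call:
move_arm --plan '[0, 0, -0.3, 0, 0, 0, 0, 0, -0.55, 0, 0, 0, 0, 0, -0.75, 0, 0, 0, 0, 0, -0.9, 0, 0, 0, 0, 0, -0.9, 0, 0, 0, 0, 0, -0.9, 0, 0, 0]'

```text
time_s: 5.3
eef_pos: [0.501, 0.0322, 0.0625]
eef_rot: [0.0, 0.093, 0.996, -0.0]
wrist_force: [-0.4, 0.5, -1.9]
opening: 0.272
grasp_force: 59.4
```

Call:
move_arm --plan '[-0.037, -0.197, 0, 0, 0, 0, -0.074, -0.393, 0, 0, 0, 0, -0.11, -0.59, 0, 0, 0, 0, -0.147, -0.786, 0, 0, 0, 0, -0.184, -0.983, 0, 0, 0, 0, -0.221, -1.18, 0, 0, 0, 0, -0.258, -1.376, 0, 0, 0, 0, -0.294, -1.573, 0, 0, 0, 0, -0.331, -1.769, 0, 0, 0, 0, -0.368, -1.966, 0, 0, 0, 0]'

```text
time_s: 6.55
eef_pos: [0.4821, -0.0667, 0.0623]
eef_rot: [-0.0, 0.093, 0.996, -0.0]
wrist_force: [0.3, 0.7, -2.3]
opening: 0.271
grasp_force: 59.5
```

```bash
python3 - <<'E'
from h import *
b=snap('side')
cv2.imwrite('pics/c3.png',cv2.resize(b['pixels'][180:370,160:340],(540,570),interpolation=2)[:,:,::-1])
E
```

```text
(no output)
```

View pics/c3.png

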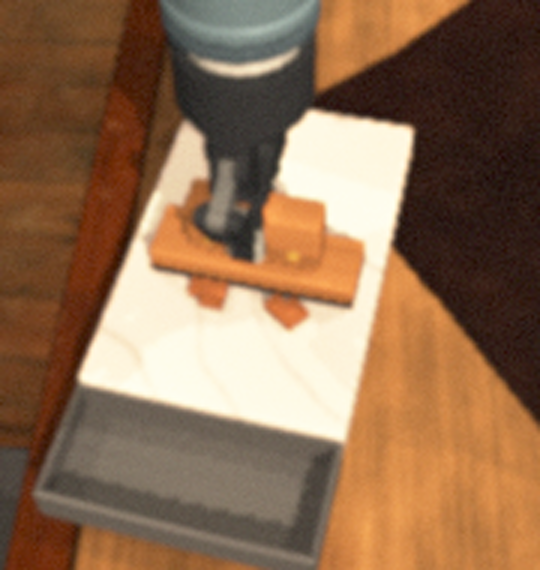

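Both chips are ahead of the block's front face, at about (208,292) and (286,311), and pushed evenly. Continuing over the edge.

Call:
move_arm --plan '[-0.04, -0.216, 0, 0, 0, 0, -0.081, -0.432, 0, 0, 0, 0, -0.121, -0.649, 0, 0, 0, 0, -0.162, -0.865, 0, 0, 0, 0, -0.202, -1.081, 0, 0, 0, 0, -0.243, -1.298, 0, 0, 0, 0, -0.283, -1.514, 0, 0, 0, 0, -0.324, -1.73, 0, 0, 0, 0, -0.364, -1.946, 0, 0, 0, 0, -0.405, -2.163, 0, 0, 0, 0]'

```text
time_s: 7.85
eef_pos: [0.4619, -0.1749, 0.0623]
eef_rot: [-0.0, 0.093, 0.996, -0.0]
wrist_force: [0.1, -0.6, -2.2]
opening: 0.274
grasp_force: 59.5
```

Call:
move_arm --plan '[0, 0, 0, 0, 0, 0, 0, 0, 0, 0, 0, 0, 0, 0, 0.4, 0, 0, 0, 0, 0, 0.9, 0, 0, 0, 0.1, 0.5, 1.2, 0, 0, 0, 0.2, 1.2, 1.2, 0, 0, 0, 0.4, 2.0, 1.2, 0, 0, 0, 0.4, 2.0, 1.2, 0, 0, 0]'

```text
time_s: 8.85
eef_pos: [0.482, -0.0714, 0.1222]
eef_rot: [-0.0, 0.091, 0.996, 0.0]
wrist_force: [0.9, 0.1, -2.1]
opening: 0.271
grasp_force: 59.7
```

```bash
python3 - <<'E'
from h import *
o=ctrl.get_obs(); print(o['eef_pos'],o['opening'],o['wrist_force'])
b=snap('side')
cv2.imwrite('pics/c4.png',cv2.resize(b['pixels'][180:370,160:340],(540,570),interpolation=2)[:,:,::-1])
E
```

```text
[ 0.48198395 -0.07138877  0.12220751] 0.2708117775580249 [ 0.85731537  0.11664012 -2.11944931]
```

View pics/c4.png

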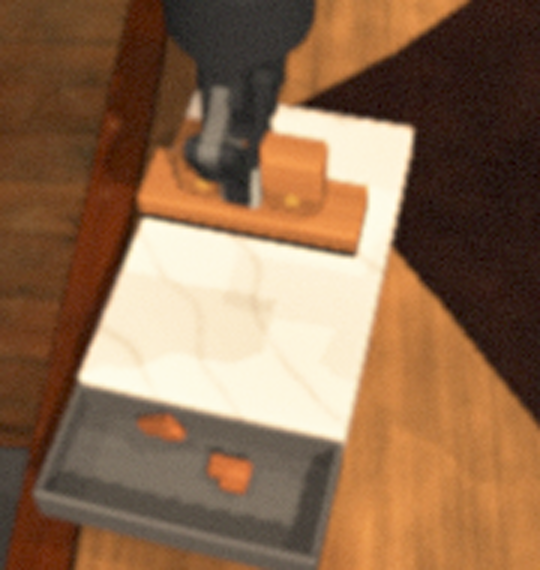

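Both chips lie in the tray at (161,427) and (230,472) in the crop. Carrying the block back to the open bench on the left.

Call:
move_arm --plan '[-0.03, 0.8, 0, 0, 0, 0.04, -0.06, 1.6, 0, 0, 0, 0.08, -0.09, 2.4, 0, 0, 0, 0.12, -0.12, 3.2, 0, 0, 0, 0.17, -0.15, 4.0, 0, 0, 0, 0.22, -0.18, 4.8, 0, 0, 0, 0.27, -0.2, 5.6, 0, 0, 0, 0.32, -0.2, 6.2, 0, 0, 0, 0.35, -0.2, 6.2, 0, 0, 0, 0.35, -0.2, 6.2, 0, 0, 0, 0.35]'

```text
time_s: 10.15
eef_pos: [0.4721, 0.2349, 0.122]
eef_rot: [-0.0, -0.082, 0.997, -0.0]
wrist_force: [-0.1, -0.4, -2.3]
opening: 0.274
grasp_force: 60.0
```

Call:
move_arm --plan '[0, 0, -0.5, 0, 0, 0, 0, 0, -1.0, 0, 0, 0, 0, 0, -1.4, 0, 0, 0, 0, 0, -1.65, 0, 0, 0, 0, 0, -1.75, 0, 0, 0, 0, 0, -1.8, 0, 0, 0, 0, 0, -1.8, 0, 0, 0, 0, 0, -1.8, 0, 0, 0]'

```text
time_s: 11.15
eef_pos: [0.4725, 0.236, 0.0329]
eef_rot: [0.001, -0.082, 0.997, 0.0]
wrist_force: [-0.6, 0.6, -1.3]
opening: 0.272
grasp_force: 60.2
```

Call:
move_arm --plan '[0, 0, -0.03, 0, 0, 0, 0, 0, -0.05, 0, 0, 0, 0, 0, -0.07, 0, 0, 0, 0, 0, -0.08, 0, 0, 0, 0, 0, -0.08, 0, 0, 0, 0, 0, -0.08, 0, 0, 0]'

```text
time_s: 11.9
eef_pos: [0.472, 0.2359, 0.0283]
eef_rot: [0.0, -0.082, 0.997, 0.0]
wrist_force: [0.4, 0.1, -1.7]
opening: 0.27
grasp_force: 60.3
```

Call:
move_arm --plan '[0, 0, -0.02, 0, 0, 0, 0, 0, -0.03, 0, 0, 0, 0, 0, -0.04, 0, 0, 0, 0, 0, -0.04, 0, 0, 0, 0, 0, -0.04, 0, 0, 0]'

```text
time_s: 12.52
eef_pos: [0.4721, 0.2359, 0.0282]
eef_rot: [-0.0, -0.082, 0.997, -0.0]
wrist_force: [-9.6, -3.5, 17.9]
opening: 0.274
grasp_force: 63.1
```

Touched down on the bench. Easing off, then opening.

Call:
move_arm --plan '[0, 0, 0.015, 0, 0, 0, 0, 0, 0.03, 0, 0, 0, 0, 0, 0.03, 0, 0, 0, 0, 0, 0.03, 0, 0, 0]'

```text
time_s: 13.02
eef_pos: [0.4722, 0.2359, 0.0282]
eef_rot: [0.0, -0.082, 0.997, 0.0]
wrist_force: [-3.2, -0.3, 5.4]
opening: 0.27
grasp_force: 61.1
```

Call:
move_arm --plan '[0, 0, 0, 0, 0, 0, 0, 0, 0, 0, 0, 0, 0, 0, 0, 0, 0, 0, 0, 0, 0, 0, 0, 0, 0, 0, 0, 0, 0, 0, 0, 0, 0, 0, 0, 0]' --grip 65

```text
time_s: 13.78
eef_pos: [0.472, 0.2358, 0.0278]
eef_rot: [0.0, -0.082, 0.997, 0.0]
wrist_force: [0.6, 0.2, 0.5]
opening: 0.761
grasp_force: 0.0
```

Call:
move_arm --plan '[0, 0, 0.3, 0, 0, 0, 0, 0, 0.9, 0, 0, 0, 0, 0, 1.6, 0, 0, 0, 0, 0, 2.4, 0, 0, 0, 0, 0, 3.2, 0, 0, 0, 0, 0, 3.6, 0, 0, 0, 0, 0, 3.6, 0, 0, 0]'

```text
time_s: 14.65
eef_pos: [0.4733, 0.2362, 0.2107]
eef_rot: [0.003, -0.082, 0.997, 0.0]
wrist_force: [-0.1, 0.5, 0.2]
opening: 0.758
grasp_force: 0.0
```

```bash
python3 - <<'E'
from h import *
b=snap('side')
cv2.imwrite('pics/c5.png',cv2.resize(b['pixels'][120:370,160:340],(432,600),interpolation=2)[:,:,::-1])
E
```

```text
(no output)
```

View pics/c5.png

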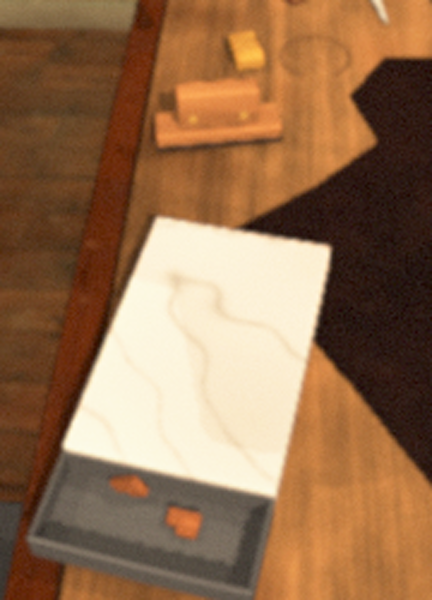

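The scraper stands flat on the bench at (218,115), well clear of the slab and the wax. Both chips are in the tray at (128,485) and (184,520), and the gripper is away from everything.

```bash
python3 -c "
from bench import ctrl
print(ctrl.hand_in())"
```

```text
the job is handed in; nothing more can be done
None
```

Job handed in at about 15 s: the block swept both chips into the tray, and the scraper now sits flat, sole down, on the bench left of the slab, clear of slab and tray.

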